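# Fit the slicing plate into the grater box and lock it

### The job

Fit the green-rimmed slicing plate into the grater box: lay it on the near end of the box's frame with its thin nose towards the crossbar, slide it in under the bar without forcing it until it drops flat into its pocket, then push the red catch all the way in over its tail. Leave the orange shredding plate on the board and everything else where it is.

Things in the scene. Friction and masses are not known exactly. Their poses are not given: they have to be found in the camera images.
- grater_box: White open tub 206 x 110 x 60 mm, fixed to the worktop, under a grey frame that holds the plates. Origin: centre of the tub's underside; x lengthwise, from the near end (runway) to the far end (crossbar), z up. The frame runs along the tub's rim and sits stiffly (90 N) anywhere up to 14 mm either way along x from the middle: its play. Neither this pose nor the mid_ points show it: feel for it.
- mid_runway (a point): On the frame's flat deck (z = 70 mm above the tub's underside) at box x = -70 mm; the deck runs from x = -120 to the pocket at -22.5 mm (plus play). Rails 5 mm tall on both sides, 97 mm apart at the near end, 93 mm at x = 55, narrowing to 83 mm from x = 85 mm on, centre a plate. Keep contact forces well under 40 N.
- mid_pocket (a point): Box x = 38.5, z = 66 mm: where the centre of a home plate's underside is if the frame has no play. Pocket: 122 x 86 mm, 4 mm deep below the deck, from box x = -22.5 to 99.5 mm (plus play), open in the middle, lips of about 11 mm to lie on; a wall at its far end stops the plate. A plate rides at z = 70 mm until its tail clears the near edge, and then drops.
- mid_bar (a point): Box x = 92.5, z = 75.5 mm, if no play: underside of the fixed crossbar over the pocket's far end, 5.5 mm above the deck. With its turned-up lip it covers x = 80 to 105 mm (plus play) over the full width, top at z = 81.5 mm, so a plate can only slide in beneath it.
- mid_knob (a point): Box x = -8.5, y = -66, z = 84 mm: centre of the red catch's upright knob when drawn out and if no play; so 47 mm behind the centre of a plate that is home. Knob 14 mm along x, 10 mm along y, z = 75 to 93 mm.
- catch_part (a joint): Travel of the red catch at the right (-y) side of the frame, m: 0 drawn out (the start), 0.018 pushed fully in, towards +y of the box. Slides at about 2.5 N and stays. It runs 2 mm above the deck, so it goes in only over a plate that has dropped, and then covers its right tail corner by about 10 mm.
- slicer: Loose slicing plate, green rim, one slanting blade slot; 120 (x) x 80 (y) x 4.5 mm, 0.10 to 0.17 kg. Origin: centre of the underside, z up. The front 12 mm at +x is the nose, 2.5 mm thick. Upright green tab at the tail to hold it by: 10 mm along x, 34 mm along y, centre x = -55 mm, top 29.5 mm above the underside. Starts on the board, nose roughly away from the robot.
- shredder: Loose shredding plate of the same shape and size, with orange rim and tab and rows of small holes, on the same board; leave it.
- board: Wooden chopping board 230 x 330 mm, 16 mm thick, fixed; origin: centre of its underside. The two plates lie on it.
- tub: Loose food tub with a foil top, 72 mm across, 71 mm tall, at the back; bystander. Origin: centre of its underside.
- mill: Loose clear pepper pot with a grey top, 44 mm across, 90 mm tall, at the back; bystander. Origin: centre of its underside.

How it is judged:
By the outcome, as a careful person would: the job done as asked, in the order asked, and still so for the second after the job is handed in, with the robot touching nothing.
It also fails if it takes over 72 s, if anything falls off the work surface, if the arm or the gripper's body presses on something with over 40 N, if the wrist force passes 120 N, or if a joint passes its speed limit or range.

### The arm

A 6-joint arm with a two-finger parallel gripper is mounted at the origin on a cart in front of the work surface, level with it; the furniture and walls round the work are solid. World frame = base frame: x ahead of the robot, y to its left, z up, the work surface at z = 0. Lengths are in m, angles in rad, forces in N, time in s.
With the tool pointing down it reaches from about 0.325 to 1 m from the base axis. Payload 5.1 kg.
Tool frame: the origin (TCP) lies on the centre line of the jaws, within the pads' length; the fingertips stand 22 mm ahead of it and the grasp point (between the pads) lies 3 mm ahead of it; z points along the fingers, y is the line along which they close (so a half turn about z gives the same grasp; the last joint's range is limited). The gripper opens to 85 mm and grips with 20 to 120 N. Pads are 22 mm wide; open, the fingers measure 114 mm over their backs; the gripper's body (76 mm by 85 mm) begins 54 mm behind the grasp point. The pads swing forward as they close: fully open they stand 13 mm farther back than shut.
Start: joints at [1.129, 0.124, 1.65, -0, 1.367, -0.083], TCP at [0.228, 0.609, 0.217] pointing down, gripper open.
Joint ranges: [-2.61, 2.61], [-1.02, 2.33], [0.03, 2.71], [-1.35, 4.49], [0.32, 2.68], [-2.91, 2.91]. Speed limits (rad/s): [2.57, 2.57, 3.14, 3.14, 3.14, 3.14].

### API

Orientations are given as a unit quaternion [x, y, z, w].
In Python, from rig import * gives the robot as it stands. The module is installed in compiled form; this text tells all that it offers.
- The arm moves only by the tool apply_moves, never from a script. Its argument "moves" is a list of rows, each a list of 7 numbers: the shift along the tool's x, y, z in m, then the turn, a rotation vector about the tool's x, y, z in rad, then the finger opening in m, from 0 to 0.0854. A call has 1 to 8 rows; each row shifts and turns the commanded pose from where the row before left it, along the tool's axes as they then stand; what a row does not reach is not made up. A row lasts 1/10 s, in which the tool goes at most 50 mm and 8.59 degrees, less where a joint would pass 70% of its speed; a pose out of reach is approached as far as the arm can. A call is refused whole if a number of a shift passes 0.05 or a number of a turn 0.15, either way. A call with a gripper value outside its range is refused whole. The fingers move at their own pace and stop on an object; the grip force is fixed at half the most. Time passes only in rows, so rows that do not move let the fingers close. It gives the time, the measured TCP pose, the force, the opening and the grip force at its end, in the units of the state.
- sense(): the state, without advancing time (a new reading comes with each control period).
- capture(name): name is "scene" or "side" or "wrist"; returns the picture (480x640x3 uint8, blue, green, red); there is no depth.
- camera_params(name): a dict with "mtx" (3x3 intrinsics, pixels), "rvec" (rotation vector, rad) and "tvec" (3), from world to camera coordinates, as OpenCV has them. Camera axes: x right, y down, z forward; pixel columns grow to the right and rows downward; lengths in m; the calibration is good to about 2 mm. A picture is of the moment at which its call begins: read the wrist's pose just before it. camera_params takes no time and is no camera call; for the wrist camera it gives the pose at the moment of the call.
- sign_off(): hands the job in; it is judged then, once.
Trained networks look in the newest picture that a camera, given by its name, has taken for a name from the list of things; names that differ only in an ending like _2 or _b are one class to them, and where a whole thing is asked for, a point or a joint stands for the part that bears it (a point fixed in the world has none). Each returns a list of dicts, best first, with "confidence" (0 to 1); they miss things now and then, are a little off and sometimes report something else, mostly with a low value. They report only what shows in the picture. A call takes as long as a camera call.
- search_frame(camera, target): "extent" ([left, top, width, height] in pixels, round what is visible of it).
- place_of(camera, target): "pixel" ([column, row] in pixels: a listed point, or the origin of a listed thing).
The state is a dict: "t": time; "joint_positions": joint angles; "qd": joint speeds; "joint_efforts": joint torques, N m; "eef_pos": TCP position; "ee_rot": TCP orientation; "contact_force": force on the tool from outside, world axes, zero at the start; "ft_torque": the same for the moment, N m; "gripper_width": finger opening in m; "gripper_force": force on a finger pad.
Only numpy, scipy, OpenCV 4.12 (cv2) and the standard library are available. Lean on these libraries where they do the work, as an engineer would, in place of code of your own. Each camera call takes 0.05 s, during which the arm holds its last target. There are 200 camera calls.

## Working session

There is one attempt and no reset: what is moved stays moved. The work goes in short steps, Python scripts to look and compute and a tool call to move; the robot and the scene stay as the last step left them, time stands still between calls to the robot, and variables do not carry over. Pictures are saved under pics/ and viewed, at most 10 in all, crops included, and the job is handed in when it is done.

Besides the shell and the picture viewer there is one more tool, called after "Emit:" as name([rows], argument=value, ...), one row to a line, values as JSON. apply_moves: Moves the arm, as the interface text tells. Its arguments: {"type":"object","properties":{"moves":{"type":"array","items":{"type":"array","items":{"type":"number"}}}},"required":["moves"]}

```bash
mkdir -p pics; cat > h.py <<'E'
from rig import *
import numpy as np, cv2
from scipy.spatial.transform import Rotation as R
def cam(n):
    p=camera_params(n); K=np.array(p["mtx"],float); Rm=cv2.Rodrigues(np.array(p["rvec"],float))[0]; t=np.array(p["tvec"],float).ravel(); return K,Rm,t
def on_plane(n,px,z,c=None):
    K,Rm,t=c or cam(n); d=Rm.T@np.linalg.solve(K,[px[0],px[1],1]); o=-Rm.T@t; return o+d*(z-o[2])/d[2]
def proj(n,P,c=None):
    K,Rm,t=c or cam(n); q=K@(Rm@np.array(P)+t); return q[:2]/q[2]
E
python3 - <<'E'
from h import *
s=sense();print(s)
ims=[]
Z=dict(grater_box=0,mid_runway=.07,mid_pocket=.066,mid_bar=.0755,mid_knob=.084,slicer=.016,shredder=.016,board=0,tub=0,mill=0)
for c in ("scene","side"):
    im=capture(c);cv2.imwrite(f"pics/{c}0.png",im)
    C=cam(c);print(c,"cam at",-C[1].T@C[2])
    for k,z in Z.items():
        for r in place_of(c,k)[:2]: print(k,np.round(r["pixel"]),round(r["confidence"],2),np.round(on_plane(c,r["pixel"],z,C),4))
print(sense()["t"])
E
```

```text
{'t': 0.0, 'joint_positions': array([ 1.12940638e+00,  1.24518510e-01,  1.65164084e+00,  1.70237962e-05,
        1.36750164e+00, -8.25972383e-02]), 'qd': array([-1.31369059e-03,  2.77159180e-03,  1.90017913e-03,  5.30293482e-04,
       -8.24186358e-05, -4.79081587e-04]), 'joint_efforts': array([-1.11408481e-03, -4.23616040e+01, -3.65442824e+01, -1.00774146e-04,
        7.25366757e-03,  1.27847250e-05]), 'eef_pos': array([0.22799676, 0.60803406, 0.21616397]), 'ee_rot': array([ 1.78437252e-01,  9.83950749e-01, -9.96719536e-04, -2.75906970e-04]), 'contact_force': array([ 0.56149486, -0.54610668, -0.21168608]), 'ft_torque': array([-0.00131509, -0.0173478 ,  0.01900799]), 'gripper_force': 0.0, 'gripper_width': 0.08550521787727605}
scene cam at [-0.05966332 -0.3969424   0.81834441]
grater_box [209. 246.] 0.68 [0.5297 0.1508 0.    ]
mid_runway [185. 249.] 0.95 [0.4539 0.1341 0.07  ]
mid_pocket [214. 206.] 0.73 [0.5675 0.1589 0.066 ]
mid_bar [229. 186.] 0.71 [0.6142 0.159  0.0755]
mid_bar [235. 230.] 0.43 [0.5268 0.0847 0.0755]
mid_knob [234. 228.] 0.95 [0.5238 0.0841 0.084 ]
slicer [347. 33
[... 225 characters left out ...]
    ]
side cam at [0.41319835 0.68066721 0.44569328]
grater_box [328. 348.] 0.67 [0.5257 0.1562 0.    ]
mid_runway [378. 308.] 0.98 [0.4576 0.1438 0.07  ]
mid_pocket [304. 308.] 0.91 [0.5606 0.1568 0.066 ]
mid_bar [266. 295.] 0.72 [0.6191 0.1499 0.0755]
mid_bar [383. 233.] 0.55 [ 0.4744 -0.0844  0.0755]
mid_knob [339. 272.] 0.95 [0.5249 0.081  0.084 ]
mid_knob [253. 278.] 0.31 [0.6466 0.124  0.084 ]
slicer [387. 243.] 0.94 [ 0.4725 -0.1643  0.016 ]
shredder [381. 213.] 0.61 [ 0.5003 -0.3137  0.016 ]
shredder [301. 310.] 0.55 [0.5834 0.0951 0.016 ]
board [383. 235.] 0.64 [ 0.4857 -0.2335 -0.    ]
tub [277. 254.] 0.8 [ 0.6858 -0.1019  0.    ]
mill [252. 279.] 0.84 [ 0.7016 -0.0037  0.    ]
1.1
```

View pics/scene0.png

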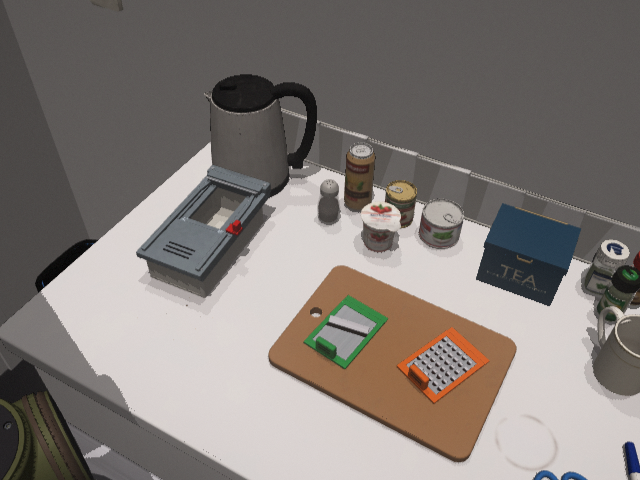

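View pics/side0.png

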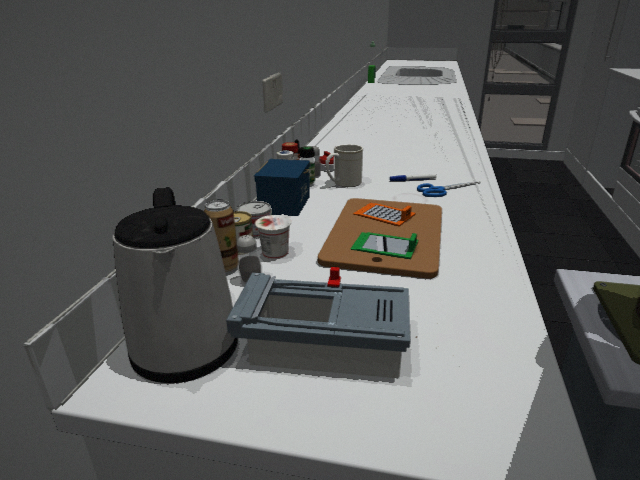

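The scene view shows the box at the left (bar near (235,180), knob (234,228)), the slicer at (347,331) and the shredder at (441,361) on the board. The side view agrees, with the knob at (335,276). Next I move above the box for a close wrist view.

```bash
cat >> h.py <<'E'
def plan(target,psi,n,w,pos=None,rot=None):
    "n equal steps to TCP target, tool y at world angle psi, pointing down"
    s=sense(); p=np.array(s["eef_pos"] if pos is None else pos); r0=R.from_quat(s["ee_rot"]) if rot is None else rot
    y=np.array([np.cos(psi),np.sin(psi),0]); z=np.array([0,0,-1.]); r1=R.from_matrix(np.c_[np.cross(y,z),y,z])
    dv=(r0.inv()*r1).as_rotvec(); r=r0; st=(np.array(target)-p)/n; rows=[]
    for i in range(n):
        d=r.inv().apply(st); rows.append([float(x) for x in np.round(np.r_[d,dv/n],4)]+[w]); r=r*R.from_rotvec(dv/n)
    for q in rows: print(q)
    return rows
E
python3 - <<'E'
from h import *
c=cam("scene")
P=[on_plane("scene",q,.0205,c) for q in ((346,297),(387,319),(347,365),(305,338))]
print(np.round(P,4))
plan([.44,.14,.38],.1,13,.0854)
E
```

```text
[[ 0.5317 -0.1266  0.0205]
 [ 0.524  -0.2047  0.0205]
 [ 0.416  -0.1885  0.0205]
 [ 0.4275 -0.1089  0.0205]]
[-0.0279, -0.028, -0.0125, -0.0, 0.0, 0.0855, 0.0854]
[-0.0302, -0.0255, -0.0125, -0.0, 0.0, 0.0855, 0.0854]
[-0.0323, -0.0229, -0.0125, -0.0, 0.0, 0.0855, 0.0854]
[-0.0341, -0.02, -0.0125, -0.0, 0.0, 0.0855, 0.0854]
[-0.0357, -0.017, -0.0125, -0.0, 0.0, 0.0855, 0.0854]
[-0.037, -0.0139, -0.0125, -0.0, 0.0, 0.0855, 0.0854]
[-0.0381, -0.0107, -0.0125, -0.0, 0.0, 0.0855, 0.0854]
[-0.0389, -0.0074, -0.0125, -0.0, 0.0, 0.0855, 0.0854]
[-0.0393, -0.0041, -0.0125, -0.0, 0.0, 0.0855, 0.0854]
[-0.0395, -0.0007, -0.0125, -0.0, 0.0, 0.0855, 0.0854]
[-0.0395, 0.0027, -0.0125, -0.0, 0.0, 0.0855, 0.0854]
[-0.0391, 0.006, -0.0125, -0.0, 0.0, 0.0855, 0.0854]
[-0.0384, 0.0094, -0.0125, -0.0, 0.0, 0.0855, 0.0854]
```

Emit:
apply_moves([
  [-0.028,-0.028,-0.03,0,0,0.086,0.085],
  [-0.03,-0.0255,-0.03,0,0,0.086,0.085],
  [-0.032,-0.023,-0.03,0,0,0.086,0.085],
  [-0.034,-0.02,-0.02,0,0,0.086,0.085],
  [-0.036,-0.017,-0.02,0,0,0.086,0.085],
  [-0.037,-0.014,-0.01,0,0,0.086,0.085],
  [-0.038,-0.011,-0.01,0,0,0.086,0.085],
  [-0.039,-0.0075,0,0,0,0.086,0.085],
])

```text
t: 1.9
eef_pos: [0.3584, 0.3186, 0.3697]
ee_rot: [0.501, 0.865, 0.002, 0.001]
contact_force: [0.1, 1.0, -0.1]
gripper_width: 0.0848
gripper_force: 0.0
```

Emit:
apply_moves([
  [-0.039,-0.004,0,0,0,0.086,0.085],
  [-0.0395,-0.001,0,0,0,0.086,0.085],
  [-0.0395,0.003,0,0,0,0.086,0.085],
  [-0.039,0.006,0,0,0,0.086,0.085],
  [-0.0385,0.009,0,0,0,0.086,0.085],
  [0,0,0,0,0,0,0.085],
  [0,0,0,0,0,0,0.085],
])

```text
t: 2.6
eef_pos: [0.4379, 0.1389, 0.3675]
ee_rot: [0.674, 0.739, 0.0, -0.0]
contact_force: [-0.7, 0.3, -0.3]
gripper_width: 0.0854
gripper_force: 0.0
```

```bash
python3 - <<'E'
from h import *
s=sense();print(s["t"],s["eef_pos"],s["ee_rot"])
C=cam("wrist");im=capture("wrist");cv2.imwrite("pics/w1.png",im)
print(-C[1].T@C[2], C[1])
for k,z in dict(grater_box=0,mid_runway=.07,mid_pocket=.066,mid_bar=.0755,mid_knob=.084,slicer=.016).items():
    for r in place_of("wrist",k)[:2]: print(k,np.round(r["pixel"]),round(r["confidence"],2),np.round(on_plane("wrist",r["pixel"],z,C),4))
E
```

```text
2.6 [0.43787373 0.13890234 0.36745685] [ 6.73663630e-01  7.39038064e-01  1.32116117e-04 -1.90169991e-04]
[0.43175119 0.2068755  0.52408666] [[ 0.99561391  0.0935488  -0.00125402]
 [ 0.09045701 -0.95911395  0.26817523]
 [ 0.02388472 -0.26711243 -0.96336933]]
grater_box [396. 171.] 0.67 [0.5274 0.1504 0.    ]
mid_runway [438. 179.] 0.69 [0.5596 0.1537 0.07  ]
mid_runway [340. 178.] 0.66 [0.4561 0.1444 0.07  ]
mid_pocket [440. 181.] 0.7 [0.5636 0.151  0.066 ]
mid_bar [494. 180.] 0.92 [0.6172 0.1581 0.0755]
mid_knob [397. 242.] 0.85 [0.5235 0.0841 0.084 ]
slicer [330. 389.] 0.93 [ 0.4755 -0.1523  0.016 ]
```

View pics/w1.png

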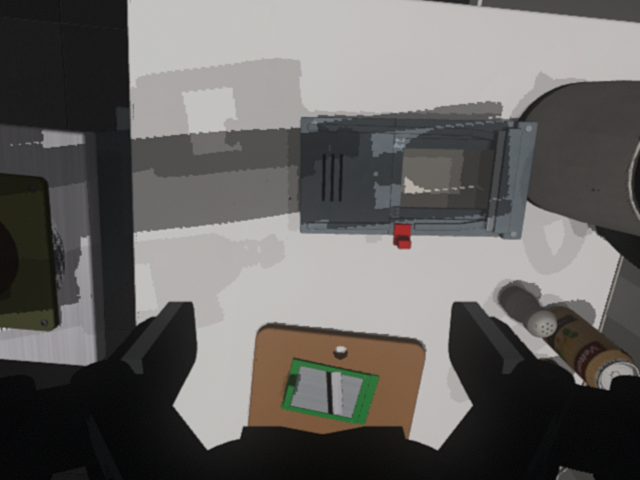

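Wrist view: the frame has corners about (301,117), (301,234), (519,239), (537,122), the knob is at (402,235), and the slicer is at (330,390) with its tab at the left end (nose away).

```bash
python3 - <<'E'
from h import *
C=cam("wrist")
Q=[on_plane("wrist",q,.075,C) for q in ((301,117),(301,234),(519,239),(537,122),(500,238),(500,120))]
print(np.round(Q,4))
for a,b in ((0,5),(1,4),(2,3),(0,1)):
    d=Q[b]-Q[a];print(np.arctan2(d[1],d[0]))
Q=[on_plane("wrist",q,.0205,C) for q in ((296,358),(379,376),(363,424),(284,407))]
print(np.round(Q,4),np.mean(Q,0))
for a,b in ((0,1),(3,2),(3,0),(2,1)):
    d=Q[b]-Q[a];print(np.arctan2(d[1],d[0]))
plan([.40,-.17,.28],-.16,9,.085)
E
```

```text
[[0.4094 0.2043 0.075 ]
 [0.4196 0.0817 0.075 ]
 [0.6572 0.0992 0.075 ]
 [0.6482 0.2226 0.075 ]
 [0.6363 0.0983 0.075 ]
 [0.6104 0.2209 0.075 ]]
0.08253626660618267
0.07650772702132316
1.6436572374244962
-1.4870624046799867
[[ 0.426  -0.1048  0.0205]
 [ 0.5394 -0.1211  0.0205]
 [ 0.5273 -0.1992  0.0205]
 [ 0.4156 -0.1823  0.0205]] [ 0.47706094 -0.15186968  0.0205    ]
-0.1433679977750831
-0.15016114418609847
1.4386264968835376
1.417511032199148
[-0.0339, -0.0074, 0.0097, 0.0, -0.0, 0.0284, 0.085]
[-0.0341, -0.0065, 0.0097, 0.0, -0.0, 0.0284, 0.085]
[-0.0343, -0.0055, 0.0097, 0.0, -0.0, 0.0284, 0.085]
[-0.0344, -0.0045, 0.0097, 0.0, -0.0, 0.0284, 0.085]
[-0.0345, -0.0035, 0.0097, 0.0, -0.0, 0.0284, 0.085]
[-0.0346, -0.0026, 0.0097, 0.0, -0.0, 0.0284, 0.085]
[-0.0347, -0.0016, 0.0097, 0.0, -0.0, 0.0284, 0.085]
[-0.0347, -0.0006, 0.0097, 0.0, -0.0, 0.0284, 0.085]
[-0.0347, 0.0004, 0.0097, 0.0, -0.0, 0.0284, 0.085]
```

Emit:
apply_moves([
  [-0.036,-0.0055,0.01,0,0,0.03,0.06],
  [-0.036,-0.0045,0.015,0,0,0.03,0.06],
  [-0.036,-0.0035,0.02,0,0,0.03,0.06],
  [-0.036,-0.0025,0.025,0,0,0.03,0.06],
  [-0.036,-0.0015,0.025,0,0,0.03,0.06],
  [-0.036,0,0.025,0,0,0.03,0.06],
  [-0.036,0.001,0.025,0,0,0.03,0.06],
  [-0.034,0.002,0.025,0,0,0.03,0.06],
])

```text
t: 3.75
eef_pos: [0.4202, -0.1481, 0.1967]
ee_rot: [0.757, 0.653, 0.0, 0.0]
contact_force: [0.6, 0.3, -0.1]
gripper_width: 0.0598
gripper_force: 0.0
```

Emit:
apply_moves([
  [0,0,0,0,0,0,0.06],
  [0,0,0,0,0,0,0.06],
])

```text
t: 3.95
eef_pos: [0.4201, -0.147, 0.1969]
ee_rot: [0.757, 0.653, -0.0, -0.001]
contact_force: [-0.5, -0.9, 0.5]
gripper_width: 0.0602
gripper_force: 0.0
```

```bash
python3 - <<'E'
from h import *
s=sense();print(s["t"],s["eef_pos"],s["ee_rot"],s["gripper_width"],s["contact_force"])
C=cam("wrist");im=capture("wrist");cv2.imwrite("pics/w2.png",im)
hsv=cv2.cvtColor(im,cv2.COLOR_BGR2HSV);m=cv2.inRange(hsv,(45,100,40),(85,255,255))
cs=cv2.findContours(m,cv2.RETR_EXTERNAL,cv2.CHAIN_APPROX_NONE)[0];c=max(cs,key=cv2.contourArea)
P=np.array([on_plane("wrist",q[0],.0205,C)[:2] for q in c],np.float32)
print("rect",cv2.minAreaRect(P),cv2.boundingRect(c))
for k in ("slicer",):
    for r in place_of("wrist",k)[:2]: print(k,np.round(r["pixel"]),round(r["confidence"],2),np.round(on_plane("wrist",r["pixel"],.016,C),4))
E
```

```text
3.95 [ 0.42005487 -0.14696455  0.19689011] [ 7.57025098e-01  6.53385288e-01 -1.17662351e-04 -8.08274977e-04] 0.06017805668460467 [-0.49703585 -0.87531     0.54227458]
rect ((0.4742352366447449, -0.1552717685699463), (0.07982830703258514, 0.1189950630068779), 81.7099609375) (317, 154, 155, 100)
slicer [394. 205.] 0.84 [ 0.4768 -0.1564  0.016 ]
```

View pics/w2.png

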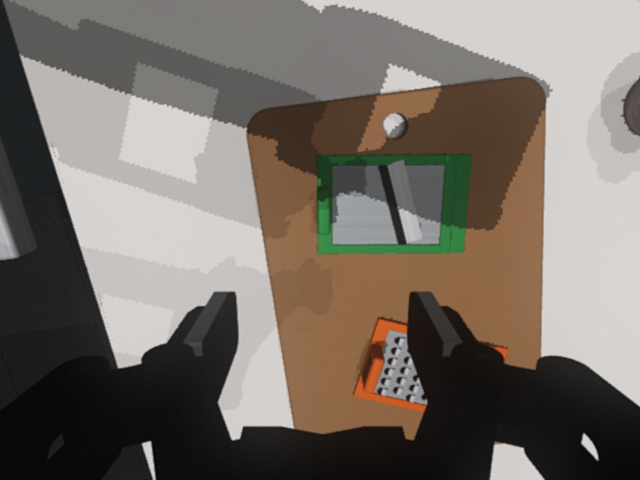

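Wrist view 2: the slicer rim runs from (317,154) to (471,253) and its tab is at (323,210). The rectangle fit gives exactly 80 x 119 mm, centred at (0.4742,-0.1553) with yaw -0.145, so the TCP is already over the tab. Going down and gripping.

Emit:
apply_moves([
  [0,0,0.04,0,0,0,0.04],
  [0,0,0.04,0,0,0,0.04],
  [0,0,0.04,0,0,0,0.04],
  [0,0,0.02,0,0,0,0.04],
  [0,0,0.011,0,0,0,0.04],
  [0,0,0,0,0,0,0.04],
])

```text
t: 4.65
eef_pos: [0.4204, -0.1461, 0.0461]
ee_rot: [0.756, 0.654, -0.0, -0.001]
contact_force: [0.0, 0.7, 0.5]
gripper_width: 0.0396
gripper_force: 0.0
```

Emit:
apply_moves([
  [0,0,0,0,0,0,0.02],
  [0,0,0,0,0,0,0.005],
  [0,0,0,0,0,0,0.0],
  [0,0,0,0,0,0,0.0],
  [0,0,0,0,0,0,0.0],
])

```text
t: 5.15
eef_pos: [0.4206, -0.1473, 0.0469]
ee_rot: [0.757, 0.654, 0.0, 0.0]
contact_force: [-0.5, -0.1, 0.4]
gripper_width: -0.0003
gripper_force: 0.0
```

```bash
python3 - <<'E'
from h import *
cv2.imwrite("pics/w3.png",capture("wrist"))
capture("side"); 
for k in ("slicer",):
  for c,z in (("side",.016),("wrist",.016)):
    for r in place_of(c,k)[:2]: print(c,np.round(r["pixel"]),round(r["confidence"],2),np.round(on_plane(c,r["pixel"],z),4))
E
```

```text
side [386. 244.] 0.84 [ 0.4735 -0.1596  0.016 ]
side [327. 349.] 0.38 [0.5226 0.1781 0.016 ]
wrist [440. 271.] 0.95 [ 0.4744 -0.1564  0.016 ]
```

View pics/w3.png

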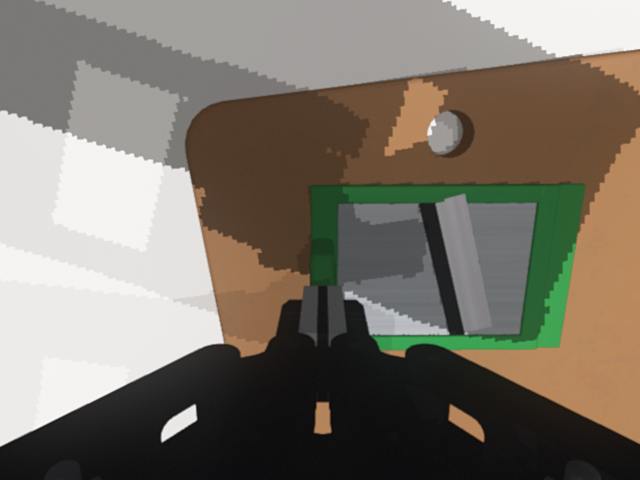

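```bash
python3 - <<'E'
from h import *
s=sense();p=s["eef_pos"];print(p)
C=cam("wrist")
r=R.from_quat(s["ee_rot"])
for l in ([0,0,.022],[.011,0,.022],[-.011,0,.022],[-.011,0,0],[0,0,0]): print(l,proj("wrist",p+r.apply(l),C))
u=np.array([np.cos(-.145),np.sin(-.145),0]);v=np.array([-u[1],u[0],0])
for z in (.016,.0205,.0455):
  for yy in (-.04,-.017,0,.017,.04): print(z,yy,np.round(proj("wrist",np.array([.4742,-.1553,z])-.055*u+yy*v,C)))
im=cv2.imread("pics/w3.png")
g=im[160:380,260:400];cv2.imwrite("pics/w3c.png",cv2.resize(g,None,fx=4,fy=2.7,interpolation=2)[:600,:560])
im=cv2.imread("pics/side0.png")
cv2.imwrite("pics/s0c.png",cv2.resize(im[190:290,330:460],None,fx=6,fy=6,interpolation=2))
cv2.imwrite("pics/s1c.png",cv2.resize(capture("side")[190:290,330:460],None,fx=6,fy=6,interpolation=2))
E
```

```text
[ 0.4202865  -0.14712171  0.0464394 ]
[0, 0, 0.022] [322.23718318 274.33307963]
[0.011, 0, 0.022] [322.2660723  250.78393168]
[-0.011, 0, 0.022] [322.20917802 297.16166835]
[-0.011, 0, 0] [322.13193421 319.59842573]
[0, 0, 0] [322.16209605 294.30326779]
0.016 -0.04 [321. 345.]
0.016 -0.017 [321. 302.]
0.016 0 [321. 268.]
0.016 0.017 [321. 233.]
0.016 0.04 [321. 183.]
0.0205 -0.04 [321. 350.]
0.0205 -0.017 [321. 306.]
0.0205 0 [321. 272.]
0.0205 0.017 [321. 236.]
0.0205 0.04 [321. 184.]
0.0455 -0.04 [321. 382.]
0.0455 -0.017 [321. 333.]
0.0455 0 [321. 294.]
0.0455 0.017 [321. 253.]
0.0455 0.04 [321. 195.]
```

View pics/s1c.png

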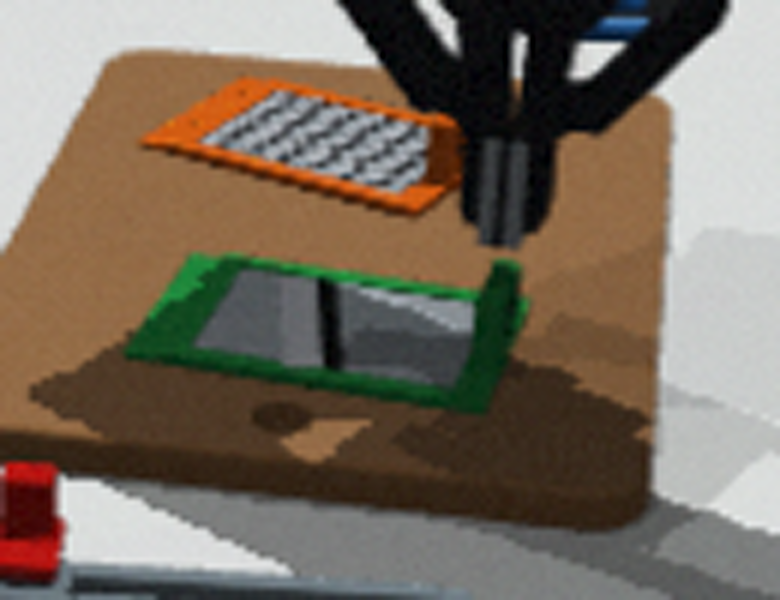

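The side crop shows the closed fingertips at full-image (413,230), just above or behind the slicer's tab, whose top is near (414,234). I'll check where the fingers really are.

```bash
python3 - <<'E'
from h import *
from scipy.optimize import least_squares
s=sense();p=s["eef_pos"];r=R.from_quat(s["ee_rot"]);print(p,s["joint_positions"])
W=cam("wrist");S=cam("side")
print("tip in side",proj("side",p+r.apply([0,0,.022]),S),proj("side",p+r.apply([.011,0,.022]),S),proj("side",p,S))
print("tab top side",[np.round(proj("side",[.4198,-.1474+d,.0455],S),1) for d in (-.017,0,.017)])
# pad front edge tip, wrist (322,285); side (413.3,230.5)
f=lambda X:np.r_[proj("wrist",X,W)-[322,286],proj("side",X,S)-[413.5,230.5]]
q=least_squares(f,[.42,-.147,.03]);print(q.x,q.cost**.5)
f=lambda X:np.r_[proj("wrist",X,W)-[322,245],proj("side",X,S)-[414,234.5]]
q=least_squares(f,[.42,-.147,.03]);print("tab",q.x,q.cost**.5)
E
```

```text
[ 0.42027072 -0.14710842  0.04639543] [-4.57361618e-01 -1.64298877e-01  2.24006127e+00 -1.79626778e-05
  1.06595613e+00 -3.11246730e-01]
tip in side [412.87830104 245.49471429] [411.77533039 247.94947497] [413.74712375 235.42220796]
tab top side [array([414.4, 232.1]), array([414. , 235.8]), array([413.6, 239.6])]
[ 0.42163323 -0.1374786   0.06135964] 0.0724597662657212
tab [ 0.42363104 -0.12288675  0.05974422] 1.5143269704962818
```

View pics/w3c.png

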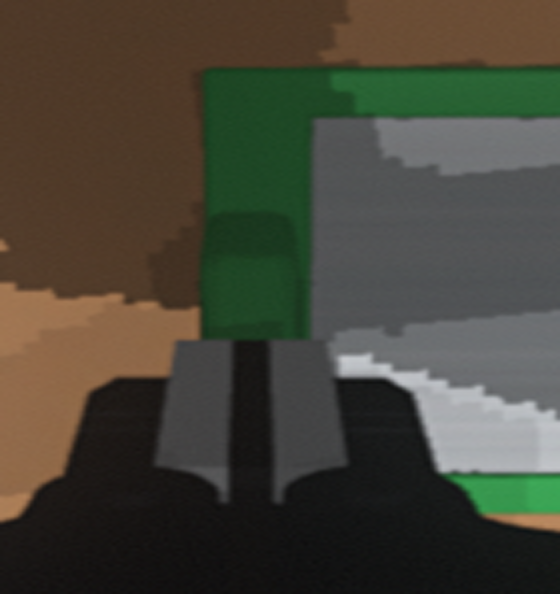

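The pads cover the tab's top face in this crop, so they are above it. Both cameras put the fingertips at about z=0.061, higher than the stated 22 mm ahead of the TCP would put them. I'll open and go down carefully, watching the force.

Emit:
apply_moves([
  [0,0,0,0,0,0,0.04],
  [0,0,0,0,0,0,0.04],
  [0,0,0,0,0,0,0.04],
  [0,0,0.008,0,0,0,0.04],
  [0,0,0.004,0,0,0,0.04],
  [0,0,0,0,0,0,0.04],
])

```text
t: 6.0
eef_pos: [0.4194, -0.1467, 0.0332]
ee_rot: [0.757, 0.654, -0.0, -0.001]
contact_force: [0.1, 0.0, -0.2]
gripper_width: 0.0398
gripper_force: 0.0
```

```bash
python3 - <<'E'
from h import *
s=sense();print(s["eef_pos"],s["gripper_width"],s["contact_force"])
W=cam("wrist");S=cam("side")
a=capture("wrist")[160:360,230:420];b=capture("side")[190:260,375:450]
cv2.imwrite("pics/p4.png",np.hstack([cv2.resize(a,(400,420),interpolation=2),cv2.resize(b,(400,420),interpolation=2)]))
E
```

```text
[ 0.41944084 -0.14666543  0.03319561] 0.0398319568444116 [ 0.06449673  0.00370495 -0.22117451]
```

View pics/p4.png

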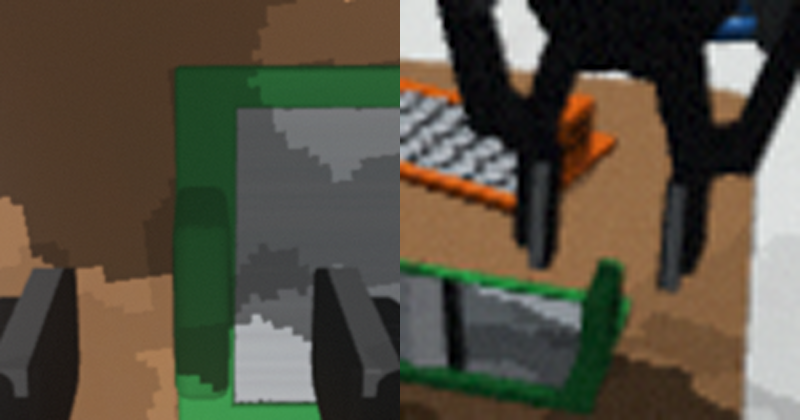

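The right half (side view) shows open fingertips near (401,234) and (426,238), well above the plate. In the wrist view (left half) the fingers straddle the tab. Triangulating the tips.

```bash
python3 - <<'E'
from h import *
from scipy.optimize import least_squares
W=cam("wrist");S=cam("side")
for w,s in (((378.7,287.6),(401.5,234.5)),((265.6,287.6),(425,238))):
    f=lambda X:np.r_[proj("wrist",X,W)-w,proj("side",X,S)-s]
    q=least_squares(f,[.42,-.147,.03]);print(q.x,q.cost**.5)
E
```

```text
[ 0.44140373 -0.14084582  0.04896173] 0.8233548232306462
[ 0.40114105 -0.13552409  0.04783561] 0.9647774113840212
```

Consistent: the tips are 15 mm behind the reported TCP. I'll go down 20 mm more in two checked steps, then close.

Emit:
apply_moves([
  [0,0,0.005,0,0,0,0.04],
  [0,0,0.005,0,0,0,0.04],
  [0,0,0.002,0,0,0,0.04],
  [0,0,0,0,0,0,0.04],
])

```text
t: 6.5
eef_pos: [0.4199, -0.1469, 0.0218]
ee_rot: [0.757, 0.654, -0.0, -0.001]
contact_force: [-0.5, 0.6, 0.9]
gripper_width: 0.0399
gripper_force: 0.0
```

Emit:
apply_moves([
  [0,0,0.004,0,0,0,0.04],
  [0,0,0.003,0,0,0,0.04],
  [0,0,0,0,0,0,0.04],
])

```text
t: 6.8
eef_pos: [0.42, -0.1469, 0.0149]
ee_rot: [0.757, 0.654, -0.0, -0.0]
contact_force: [-0.2, 0.8, -0.7]
gripper_width: 0.0398
gripper_force: 0.0
```

Emit:
apply_moves([
  [0,0,0,0,0,0,0.02],
  [0,0,0,0,0,0,0.005],
  [0,0,0,0,0,0,0.0],
  [0,0,0,0,0,0,0.0],
  [0,0,0,0,0,0,0.0],
])

```text
t: 7.3
eef_pos: [0.4206, -0.1472, 0.0158]
ee_rot: [0.757, 0.654, 0.0, 0.0]
contact_force: [0.2, -0.2, 1.6]
gripper_width: 0.0083
gripper_force: 60.9
```

Emit:
apply_moves([
  [0,0,-0.01,0,0,0,0],
  [0,0,-0.03,0,0,0,0],
  [0,0,-0.04,0,0,0,0],
  [0,0,-0.04,0,0,0,0],
  [0,0,0,0,0,0,0],
])

```text
t: 7.8
eef_pos: [0.424, -0.1489, 0.1425]
ee_rot: [0.757, 0.654, 0.002, 0.006]
contact_force: [1.0, 0.4, -0.6]
gripper_width: 0.0085
gripper_force: 60.6
```

```bash
python3 - <<'E'
from h import *
s=sense();print(s["eef_pos"],s["gripper_width"],s["contact_force"],s["ft_torque"])
plan([.4174,.1412,.13],.08,8,0)
E
```

```text
[ 0.42398073 -0.14887242  0.14250278] 0.008514582711786312 [ 1.01432907  0.4331131  -0.55367544] [-0.03253682  0.01233085 -0.00763257]
[0.0358, -0.0061, 0.0014, 0.0014, 0.0006, -0.0282, 0]
[0.0359, -0.0051, 0.0014, 0.0014, 0.0006, -0.0282, 0]
[0.036, -0.0041, 0.0014, 0.0014, 0.0006, -0.0282, 0]
[0.0361, -0.0031, 0.0014, 0.0014, 0.0006, -0.0282, 0]
[0.0362, -0.002, 0.0015, 0.0014, 0.0006, -0.0282, 0]
[0.0363, -0.001, 0.0015, 0.0014, 0.0006, -0.0282, 0]
[0.0363, 0.0, 0.0015, 0.0014, 0.0006, -0.0282, 0]
[0.0363, 0.0011, 0.0015, 0.0014, 0.0006, -0.0282, 0]
```

Emit:
apply_moves([
  [0.018,-0.003,0,0,0,-0.028,0],
  [0.036,-0.006,0,0,0,-0.028,0],
  [0.036,-0.005,0,0,0,-0.028,0],
  [0.036,-0.004,0,0,0,-0.028,0],
  [0.036,-0.003,0,0,0,-0.028,0],
  [0.036,-0.001,0,0,0,-0.028,0],
  [0.036,0,0,0,0,-0.028,0],
  [0.036,0,0,0,0,-0.028,0],
])

```text
t: 8.6
eef_pos: [0.4086, 0.1255, 0.1347]
ee_rot: [0.679, 0.735, -0.001, -0.0]
contact_force: [-0.2, -0.3, -1.5]
gripper_width: 0.0086
gripper_force: 60.6
```

Emit:
apply_moves([
  [0.018,0,0,0,0,0,0],
  [0,0,0,0,0,0,0],
  [0,0,0,0,0,0,0],
])

```text
t: 8.9
eef_pos: [0.4075, 0.1419, 0.1347]
ee_rot: [0.679, 0.735, -0.001, -0.0]
contact_force: [0.3, 1.1, -1.4]
gripper_width: 0.0084
gripper_force: 60.6
```

```bash
python3 - <<'E'
from h import *
s=sense();print(s["t"],s["eef_pos"],R.from_quat(s["ee_rot"]).as_matrix()[:,1],s["gripper_width"],s["contact_force"],s["ft_torque"])
C=cam("wrist");im=capture("wrist");cv2.imwrite("pics/w5.png",im)
for k,z in dict(mid_pocket=.066,mid_bar=.0755,mid_knob=.084,slicer=s["eef_pos"][2]).items():
    for r in place_of("wrist",k)[:2]: print(k,np.round(r["pixel"]),round(r["confidence"],2),np.round(on_plane("wrist",r["pixel"],z,C),4))
im=capture("side")
for k,z in dict(mid_pocket=.066,slicer=s["eef_pos"][2]).items():
    for r in place_of("side",k)[:1]: print(k,np.round(r["pixel"]),round(r["confidence"],2),np.round(on_plane("side",r["pixel"],z),4))
E
```

```text
8.9 [0.40754677 0.14188577 0.13474173] [ 0.99687354  0.07900068 -0.00143079] 0.008392560361141537 [ 0.27637753  1.07367429 -1.42838112] [0.00111199 0.09253216 0.02026242]
slicer [461. 299.] 0.67 [0.4626 0.1446 0.1347]
mid_pocket [303. 308.] 0.9 [0.5619 0.159  0.066 ]
slicer [274. 251.] 0.74 [0.6103 0.1249 0.1347]
```

View pics/w5.png

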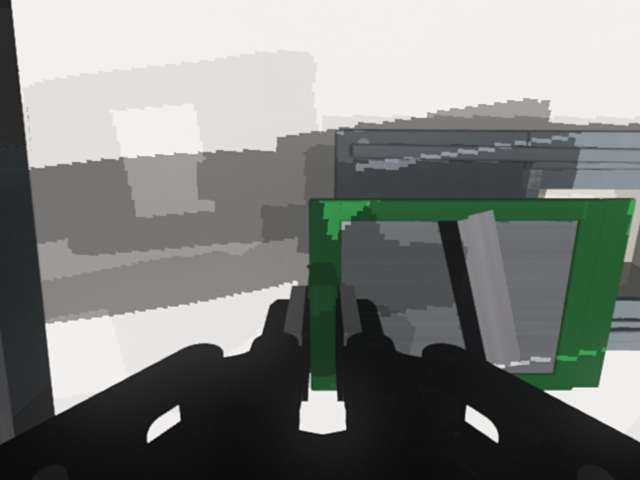

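The slicer is held level and square to the tool (corners (310,200), (633,199)). The frame's near left corner shows at (336,131), and the rail runs parallel to the plate edge.

```bash
python3 - <<'E'
from h import *
C=cam("wrist");s=sense();u=np.array([np.cos(.079),np.sin(.079),0]);v=np.array([-u[1],u[0],0])
A=on_plane("wrist",(336,131),.075,C);B=on_plane("wrist",(630,129),.075,C);print(A,B,np.arctan2(*(B-A)[1::-1]))
print("near-end centre",A-.061*v)
z=s["eef_pos"][2]+.0045
Q=np.array([on_plane("wrist",q,z,C) for q in ((310,200),(633,199),(600,388),(312,390))]);print(Q,Q.mean(0))
for P in Q: print(np.round([(P-s["eef_pos"])@u,(P-s["eef_pos"])@v],4))
d=np.array([.4554,.1400])-s["eef_pos"][:2]
E
```

```text
[0.41036097 0.2026126  0.075     ] [0.55462307 0.21486021 0.075     ] 0.08469519667888463
near-end centre [0.41517496 0.14180285 0.075     ]
[[0.40097148 0.17986027 0.13995681]
 [0.51702643 0.18932823 0.13995681]
 [0.52496385 0.11110311 0.13995681]
 [0.40736163 0.10086133 0.13995681]] [0.46258085 0.14528823 0.13995681]
[-0.0043  0.0388]
[0.1121 0.039 ]
[ 0.1139 -0.0396]
[-0.0042 -0.0405]
```

Emit:
apply_moves([
  [0,0.0085,0.01,0,0,0,0],
  [0,0.0085,0.02,0,0,0,0],
  [0,0,0.02,0,0,0,0],
  [0,0,0.01,0,0,0,0],
  [0,0,0.002,0,0,0,0],
  [0,0,0,0,0,0,0],
])

```text
t: 9.9
eef_pos: [0.4251, 0.1433, 0.0735]
ee_rot: [0.679, 0.734, -0.0, -0.0]
contact_force: [-0.1, -0.4, -2.2]
gripper_width: 0.0086
gripper_force: 60.5
```

Emit:
apply_moves([
  [0,0,0.001,0,0,0,0],
  [0,0,0,0,0,0,0],
])

```text
t: 10.1
eef_pos: [0.4258, 0.1435, 0.0734]
ee_rot: [0.679, 0.734, 0.001, 0.001]
contact_force: [-0.2, -0.2, -2.3]
gripper_width: 0.0081
gripper_force: 60.5
```

Emit:
apply_moves([
  [0,0,0.001,0,0,0,0],
  [0,0,0.001,0,0,0,0],
  [0,0,0,0,0,0,0],
])

```text
t: 10.4
eef_pos: [0.4251, 0.1434, 0.0704]
ee_rot: [0.679, 0.734, -0.0, -0.0]
contact_force: [-0.1, -0.1, -1.7]
gripper_width: 0.0084
gripper_force: 60.5
```

Emit:
apply_moves([
  [0,0,0.001,0,0,0,0],
  [0,0,0,0,0,0,0],
])

```text
t: 10.6
eef_pos: [0.4253, 0.1434, 0.0697]
ee_rot: [0.679, 0.734, 0.0, 0.0]
contact_force: [-0.3, -0.0, 1.3]
gripper_width: 0.0083
gripper_force: 61.0
```

Deck contact (force swung from -2 N to +1.3 N). I'll loosen the grip to cage the tab so the plate can self-align, then push gently.

Emit:
apply_moves([
  [0,0,0,0,0,0,0.016],
  [0,0,0,0,0,0,0.016],
  [0,0,0.002,0,0,0,0.016],
  [0,0.005,0,0,0,0,0.016],
  [0,0.005,0,0,0,0,0.016],
  [0,0,0,0,0,0,0.016],
])

```text
t: 11.2
eef_pos: [0.4359, 0.1442, 0.0675]
ee_rot: [0.679, 0.734, 0.0, 0.0]
contact_force: [-0.9, -0.3, -0.4]
gripper_width: 0.016
gripper_force: 0.0
```

Emit:
apply_moves([
  [0,0.006,0,0,0,0,0.016],
  [0,0.007,0,0,0,0,0.016],
  [0,0.007,0,0,0,0,0.016],
  [0,0.007,0,0,0,0,0.016],
  [0,0.007,0,0,0,0,0.016],
  [0,0,0,0,0,0,0.016],
])

```text
t: 11.8
eef_pos: [0.4703, 0.1469, 0.0677]
ee_rot: [0.679, 0.734, 0.0, 0.0]
contact_force: [-0.3, 0.1, 0.3]
gripper_width: 0.0158
gripper_force: 0.0
```

```bash
python3 - <<'E'
from h import *
s=sense();print(s["t"],s["eef_pos"],s["gripper_width"],s["contact_force"])
C=cam("wrist");im=capture("wrist");cv2.imwrite("pics/w6.png",im)
hsv=cv2.cvtColor(im,cv2.COLOR_BGR2HSV);m=cv2.inRange(hsv,(45,100,25),(85,255,255))
c=max(cv2.findContours(m,0,1)[0],key=cv2.contourArea);print(cv2.boundingRect(c),cv2.approxPolyDP(cv2.convexHull(c),6,True).reshape(-1,2).tolist())
for k,z in dict(mid_bar=.0755,mid_knob=.084,slicer=.07).items():
    for r in place_of("wrist",k)[:1]: print(k,np.round(r["pixel"]),round(r["confidence"],2),np.round(on_plane("wrist",r["pixel"],z,C),4))
E
```

```text
11.8 [0.47030817 0.14690318 0.0677378 ] 0.0157653150813995 [-0.27931129  0.11992296  0.27538642]
(302, 198, 324, 200) [[625, 199], [589, 384], [305, 395], [304, 201]]
slicer [455. 299.] 0.6 [0.5222 0.1499 0.07  ]
```

Emit:
apply_moves([
  [0,0.006,0,0,0,0,0.016],
  [0,0.006,0,0,0,0,0.016],
  [0,0.006,0,0,0,0,0.016],
  [0,0.006,0,0,0,0,0.016],
  [0,0,0,0,0,0,0.016],
])

```text
t: 12.5
eef_pos: [0.494, 0.1488, 0.0677]
ee_rot: [0.679, 0.734, 0.0, 0.0]
contact_force: [-0.1, 0.7, -0.0]
gripper_width: 0.0159
gripper_force: 0.0
```

Emit:
apply_moves([
  [0,0.004,0,0,0,0,0.016],
  [0,0.004,0,0,0,0,0.016],
  [0,0.004,0,0,0,0,0.016],
  [0,0,0,0,0,0,0.016],
])

```text
t: 12.9
eef_pos: [0.5056, 0.1497, 0.0676]
ee_rot: [0.679, 0.734, 0.0, 0.0]
contact_force: [0.4, 0.3, -1.0]
gripper_width: 0.0159
gripper_force: 0.0
```

Emit:
apply_moves([
  [0,0.003,0,0,0,0,0.016],
  [0,0.003,0,0,0,0,0.016],
  [0,0,0,0,0,0,0.016],
])

```text
t: 13.2
eef_pos: [0.5114, 0.1502, 0.0675]
ee_rot: [0.679, 0.734, 0.0, 0.0]
contact_force: [-0.2, -0.1, -0.6]
gripper_width: 0.016
gripper_force: 0.0
```

Emit:
apply_moves([
  [0,0.002,0,0,0,0,0.016],
  [0,0.002,0,0,0,0,0.016],
  [0,0,0,0,0,0,0.016],
])

```text
t: 13.5
eef_pos: [0.5152, 0.1504, 0.0675]
ee_rot: [0.679, 0.734, 0.0, 0.0]
contact_force: [-0.4, -0.9, 0.0]
gripper_width: 0.0159
gripper_force: 0.0
```

```bash
cat >> h.py <<'E'
def green(name):
    s=sense();print(s["t"],np.round(s["eef_pos"],4),s["gripper_width"],np.round(s["contact_force"],1))
    im=capture("wrist");cv2.imwrite(name,im)
    m=cv2.inRange(cv2.cvtColor(im,cv2.COLOR_BGR2HSV),(45,100,25),(85,255,255))
    for c in cv2.findContours(m,0,1)[0]:
        if cv2.contourArea(c)>80: print(cv2.boundingRect(c),cv2.approxPolyDP(cv2.convexHull(c),6,True).reshape(-1,2).tolist())
E
python3 -c "from h import *;green('pics/w7.png')"
```

```text
13.5 [0.5152 0.1504 0.0675] 0.015933088071513078 [-0.4 -0.9  0. ]
(299, 198, 312, 197) [[610, 199], [575, 385], [303, 393], [302, 200]]
```

Emit:
apply_moves([
  [0,0.002,0,0,0,0,0.016],
  [0,0.002,0,0,0,0,0.016],
  [0,0,0,0,0,0,0.016],
])

```text
t: 13.85
eef_pos: [0.5192, 0.1507, 0.0675]
ee_rot: [0.679, 0.734, 0.0, 0.0]
contact_force: [-0.2, -0.4, -0.2]
gripper_width: 0.0162
gripper_force: 0.0
```

Emit:
apply_moves([
  [0,0.002,0,0,0,0,0.016],
  [0,0.001,0,0,0,0,0.016],
  [0,0,0,0,0,0,0.016],
])

```text
t: 14.15
eef_pos: [0.5207, 0.1509, 0.0673]
ee_rot: [0.679, 0.734, -0.001, -0.001]
contact_force: [-5.9, 0.1, 3.7]
gripper_width: 0.0158
gripper_force: 2.7
```

```bash
python3 -c "from h import *;green('pics/w8.png')"
```

```text
14.15 [0.5207 0.1509 0.0673] 0.01583227930619779 [-5.9  0.1  3.7]
(298, 198, 297, 191) [[594, 199], [560, 388], [304, 387], [302, 199]]
```

The push met the far wall (-5.9 N), and the plate's apparent tail height shrank by 3%, which means it dropped. I'll back off, rise and locate the knob.

Emit:
apply_moves([
  [0,-0.003,0,0,0,0,0.02],
  [0,0,-0.01,0,0,0,0.024],
  [0,0,-0.02,0,0,0,0.024],
  [0,0,-0.04,0,0,0,0.01],
  [-0.02,0,-0.02,0,0,0,0],
  [-0.04,0,0,0,0,0,0],
  [-0.036,0.009,0,0,0,0,0],
  [0,0,0,0,0,0,0],
])

```text
t: 15.0
eef_pos: [0.5369, 0.0526, 0.1591]
ee_rot: [0.681, 0.733, 0.001, 0.002]
contact_force: [-0.0, 0.1, 0.7]
gripper_width: 0.0
gripper_force: 0.0
```

```bash
python3 - <<'E'
from h import *
green("pics/w9.png");C=cam("wrist");s=sense()
im=cv2.imread("pics/w9.png");h=cv2.cvtColor(im,cv2.COLOR_BGR2HSV)
m=cv2.inRange(h,(0,150,50),(8,255,255))|cv2.inRange(h,(172,150,50),(180,255,255))
for c in cv2.findContours(m,0,1)[0]:
    if cv2.contourArea(c)>60: x,y,w,hh=cv2.boundingRect(c);print("red",x,y,w,hh,[np.round(on_plane("wrist",q,.093,C),4) for q in ((x,y),(x+w,y+hh))])
for k,z in dict(mid_knob=.084,mid_bar=.0755).items():
    for r in place_of("wrist",k)[:1]: print(k,np.round(r["pixel"]),round(r["confidence"],2),np.round(on_plane("wrist",r["pixel"],z,C),4))
w=cv2.imread("pics/w1.png");print(s["eef_pos"],s["ee_rot"])
E
```

```text
15.0 [0.5369 0.0526 0.1591] 9.37852015910699e-07 [-0.   0.1  0.7]
(286, 0, 204, 134) [[489, 0], [476, 132], [292, 131], [290, 0]]
red 298 150 31 45 [array([0.5202, 0.1042, 0.093 ]), array([0.5378, 0.0822, 0.093 ])]
mid_knob [299. 185.] 0.57 [0.5215 0.0846 0.084 ]
mid_bar [494.  56.] 0.77 [0.6185 0.1584 0.0755]
[0.53625211 0.05414962 0.15860151] [0.6802187  0.73300847 0.00074678 0.0007406 ]
```

View pics/w9.png

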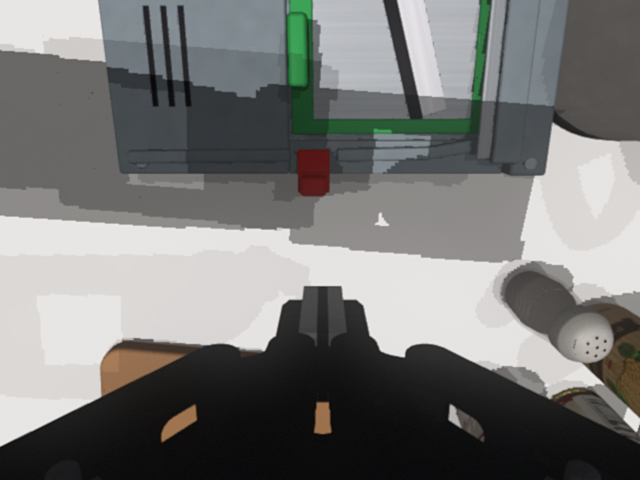

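The last view shows the slicer flat in the pocket behind its near edge (tail line at column 290) and the nose under the bar. The red knob spans (298-329, 150-195), centred at x≈0.529, and the closed fingers are to its right. Going down beside it.

Emit:
apply_moves([
  [0,-0.0025,0.02,0,0,0,0],
  [0,-0.0025,0.03,0,0,0,0],
  [0,0,0.03,0,0,0,0],
  [0,0,0.01,0,0,0,0],
  [0,0,0,0,0,0,0],
  [0,0,0,0,0,0,0],
])

```text
t: 15.75
eef_pos: [0.5312, 0.0559, 0.0686]
ee_rot: [0.679, 0.734, 0.001, 0.001]
contact_force: [0.5, 0.1, 1.6]
gripper_width: 0.0002
gripper_force: 0.0
```

Emit:
apply_moves([
  [0.005,0,0,0,0,0,0],
  [0.005,0,0,0,0,0,0],
  [0.004,0,0,0,0,0,0],
  [0.003,0,0,0,0,0,0],
  [0.003,0,0,0,0,0,0],
  [0,0,0,0,0,0,0],
])

```text
t: 16.35
eef_pos: [0.529, 0.0756, 0.0678]
ee_rot: [0.679, 0.734, 0.0, 0.0]
contact_force: [0.4, -0.8, 0.7]
gripper_width: 0.0002
gripper_force: 0.5
```

Emit:
apply_moves([
  [0.003,0,0,0,0,0,0],
  [0.003,0,0,0,0,0,0],
  [0.002,0,0,0,0,0,0],
])

```text
t: 16.65
eef_pos: [0.5283, 0.0834, 0.0675]
ee_rot: [0.679, 0.734, 0.0, 0.0]
contact_force: [0.7, -3.1, 1.8]
gripper_width: -0.0002
gripper_force: 1.3
```

Emit:
apply_moves([
  [0.002,0,0,0,0,0,0],
  [0.002,0,0,0,0,0,0],
  [0,0,0,0,0,0,0],
])

```text
t: 16.95
eef_pos: [0.5281, 0.0858, 0.0676]
ee_rot: [0.679, 0.734, -0.001, 0.001]
contact_force: [1.1, -8.8, 1.8]
gripper_width: 0.0002
gripper_force: 4.2
```

```bash
cat > k.py <<'E'
from h import *
s=sense();print(s["t"],np.round(s["eef_pos"],4),np.round(s["contact_force"],1))
for n in ("side","wrist"):
    C=cam(n);im=capture(n);h=cv2.cvtColor(im,cv2.COLOR_BGR2HSV)
    m=cv2.inRange(h,(0,150,50),(8,255,255))|cv2.inRange(h,(172,150,50),(180,255,255))
    for c in cv2.findContours(m,0,1)[0]:
        if cv2.contourArea(c)>40: print(n,cv2.boundingRect(c))
E
python3 k.py; python3 - <<'E'
from h import *
im=cv2.imread("pics/side0.png");h=cv2.cvtColor(im,cv2.COLOR_BGR2HSV)
m=cv2.inRange(h,(0,150,50),(8,255,255))|cv2.inRange(h,(172,150,50),(180,255,255))
for c in cv2.findContours(m,0,1)[0]:
    if cv2.contourArea(c)>40: print(cv2.boundingRect(c))
v=np.array([-.079,.9969,0])
for d in (0,.018): print(proj("side",np.array([.5299,.0855,.093])+d*v))
E
```

```text
16.95 [0.5281 0.0858 0.0676] [ 1.1 -8.8  1.8]
side (326, 273, 13, 20)
side (282, 143, 16, 10)
wrist (303, 214, 49, 79)
(328, 267, 12, 20)
(282, 143, 16, 10)
[335.13107639 268.18949362]
[333.71964204 274.31638134]
```

Emit:
apply_moves([
  [0.001,0,0,0,0,0,0],
  [0.001,0,0,0,0,0,0],
  [0,0,0,0,0,0,0],
])

```text
t: 17.35
eef_pos: [0.5281, 0.0859, 0.0676]
ee_rot: [0.679, 0.735, -0.002, 0.003]
contact_force: [1.4, -15.0, 2.5]
gripper_width: -0.0001
gripper_force: 7.5
```

Emit:
apply_moves([
  [-0.006,0,0,0,0,0,0],
  [-0.015,0,0,0,0,0,0],
  [-0.01,0,-0.02,0,0,0,0],
  [0,0,-0.04,0,0,0,0],
  [-0.01,0,-0.02,0,0,0,0],
  [0,0,0,0,0,0,0],
  [0,0,0,0,0,0,0],
])

```text
t: 18.05
eef_pos: [0.5305, 0.0482, 0.1469]
ee_rot: [0.679, 0.734, 0.0, -0.0]
contact_force: [0.9, 0.7, -0.1]
gripper_width: -0.0002
gripper_force: 0.0
```

```bash
python3 k.py; python3 - <<'E'
from h import *
C=cam("wrist");im=capture("wrist");h=cv2.cvtColor(im,cv2.COLOR_BGR2HSV)
m=cv2.inRange(h,(0,150,50),(8,255,255))|cv2.inRange(h,(172,150,50),(180,255,255))
x,y,w,hh=cv2.boundingRect(max(cv2.findContours(m,0,1)[0],key=cv2.contourArea))
print([np.round(on_plane("wrist",q,.093,C),4) for q in ((x,y),(x+w,y+hh))])
v=np.array([-.079,.9969,0])
for d in (0,.018): print([np.round(proj("wrist",np.array([.5299,.0855,z])+(d-.005)*v,C)) for z in (.075,.093)])
green("pics/w10.png")
cv2.imwrite("pics/end.png",im)
E
```

```text
18.05 [0.5305 0.0482 0.1469] [ 0.9  0.7 -0.1]
side (326, 274, 13, 19)
side (282, 143, 16, 10)
wrist (311, 109, 35, 48)
[array([0.519 , 0.1185, 0.093 ]), array([0.5374, 0.0977, 0.093 ])]
[array([329., 186.]), array([329., 192.])]
[array([329., 152.]), array([329., 155.])]
18.2 [0.5295 0.0486 0.1452] -0.00011273945305295246 [-0.5 -0.  -0.6]
(347, 0, 173, 129) [[519, 0], [504, 127], [347, 127], [348, 114]]
(303, 0, 26, 129) [[328, 0], [328, 108], [309, 128], [303, 2]]
```

The catch hit its stop at 15 N without moving further. Its knob now shows within a couple of pixels of the 18 mm position, and the red covers the plate's tail corner.

```bash
python3 -c "from rig import *;print(sign_off())"
```

```text
the job is handed in; nothing more can be done
None
```

The green slicing plate is flat in its pocket under the bar and the red catch is pushed fully in over its tail; I left the shredding plate and everything else alone, and handed the job in at about 18 s (no verdict was returned).

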